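# Punch the dot for the second handle screw

## Task

The brass lifting-handle plate on the lid of the wooden chest has one screw in and one hole still open. Take the self-centring punch from the tool block, seat its nose squarely in the open hole, push straight down steadily to leave a dot about 2 mm deep in the wood, holding the pressure for a moment, and lift it straight out without scraping or leaning it. Then stand the punch back in its own place in the block and leave everything else as it is.

Things in the scene. Friction and masses are not known exactly. Their poses are not given: they have to be found in the camera images.
- punch_center (a point): Self-centring punch, all steel, 100 mm long, about 160 g, upright, nose down, in the block: straight ringed grip with a small domed cap. Point: on its axis, mid-grip; z up along the punch. Straight round grip, 25 mm wide, from 22 mm below to 22 mm above; cap, 20 mm wide, tops out 32 mm above; collar, 26 mm wide, underside 28 mm below, rests on the block's top; nose ends 68 mm below.
- punch_nose (a point): End of the punch's nose (at rest), on its axis 68 mm below punch_center; moves with the grip. The nose is a 13 mm sleeve, tapered at 45 degrees to 6.4 mm; it slides back against a spring (2 N, then 0.6 N per mm). The hard point is 2.8 mm behind its end: with the nose seated in the hole, the point meets the wood after about 4 mm of push (4.5 N).
- screw_hole (a point): Centre of the open screw hole at the top face of the brass plate; axes are the chest's, z up. Hole 8.4 mm wide, countersunk at 45 degrees to 14.4 mm; wood 5 mm below this point. The plate, 22 x 116 x 5 mm along the chest's y, lies on the lid, a small ring handle folded on its middle. Its other end, 84 mm away along the chest's -y, has a round-headed screw in.
- dot (a joint): Depth of the dot in the wood under the open hole, m: 0 at first, grows as it is pressed in, and stays. The wood gives from about 8 N on the point, then 1 mm for each 2.5 N more. With the nose spring, the whole push is about 15.5 N at 1 mm, 18.5 N at 2 mm, 21.5 N at 3 mm.
- chest: Closed wooden keepsake chest, too heavy to shift, 192 mm (its x) by 312 mm (its y), 150 mm high to the flat lid top; dark metal bands, studs 7 mm high at the lid's corners. Origin under its centre at table height. Its +x side has two round medallions with knobs. The brass plate lies along its y on the middle of the lid.
- block: Tool block of pale wood, 170 mm (its x) by 62 mm (its y) by 46 mm high, fixed. Origin under its centre. Three round upright holes, 17 mm wide, right through, in a row along its x at -55, 0 and +55 mm, each with a tool standing in it. The order of the tools varies.
- screwdriver: Stubby screwdriver with a bulging black handle, standing in the block; its top is 60 mm above the block's top, at most 27 mm wide. Leave it alone. Origin on its axis, 40 mm below the block's top.
- bradawl: Bradawl with a pear-shaped wooden handle and brass ferrule, standing in the block; its top is 57 mm above the block's top, at most 28 mm wide. Leave it alone. Origin on its axis, 40 mm below the block's top.
- spray_can: Tall spray can, 66 mm wide, 232 mm high, black cap; origin under its centre. Bystander.
- tissue_box: Flowered tissue box, 115 mm square, 125 mm high, with an oval slot in the top; origin under its centre. Bystander.
- tape_measure: Tape measure in a yellow case, 66 x 34 x 62 mm; origin under its centre. Bystander.
- sunglasses: Folded sunglasses, about 130 mm along their y, 50 mm high; origin on the table under them. Bystander.
- dish: Small white dish with spare screws, 72 mm wide, 24 mm high; origin under its centre. Bystander.
- old_pull: Old dark ring pull on a plate 32 x 100 mm, lying flat, about 15 mm high; origin under its centre. Bystander.
- wax_jar: Squat jar of furniture wax, 68 mm wide, 52 mm high; origin under its centre. Bystander.
There are look-alikes about, which are no part of the job. What is shaped like the part that bears punch_center but pink is not meant.

How it is judged:
By the outcome, as a careful person would: the job done as asked, in the order asked, and still so for the second after the job is handed in, with the robot touching nothing.
It also fails if it takes over 54 s, if anything falls off the work surface, if the arm or the gripper's body presses on something with over 40 N, if the wrist force passes 120 N, or if a joint passes its speed limit or range.

## Robot

A 6-joint arm with a two-finger parallel gripper is mounted at the origin on the work surface. World frame = base frame: x ahead of the robot, y to its left, z up, the work surface at z = 0. Lengths are in m, angles in degrees, forces in N, time in s.
With the tool pointing down it reaches from about 0.35 to 0.875 m from the base axis. Payload 4.2 kg.
Tool frame: the origin (TCP) lies at the very end of the fingers, on their centre line; the grasp point (between the pads) lies 19 mm behind it; z points along the fingers, x is the direction in which the jaws open and shut, and the axes are right-handed (so a half turn about z gives the same grasp; the last joint's range is limited). The gripper opens to 87 mm and grips with 3 to 60 N. Pads are 19 mm wide; open, the fingers measure 117 mm over their backs; the gripper's body (75 mm by 190 mm) begins 51 mm behind the grasp point.
Start: joints at [-49.068, 22.042, 0.453, 0, -68.411, -14.817], TCP at [0.275, -0.561, 0.223] pointing down, gripper open.
Joint ranges: [-179.83, 179.83], [-69.29, 118.12], [-61.27, 80.66], [-181.25, 117.63], [-171.15, -9.14], [-177.46, 177.46]. Speed limits (degrees/s): [159.86, 159.86, 180, 180, 180, 180].

## Interface

Orientations are given as a 3x3 rotation matrix whose columns are the frame's x, y, z axes.
In Python, from station import r gives the robot as it stands.
- The arm moves only by the tool move_arm, never from a script. Its argument "series" is a list that holds one entry, the list of rows, each a list of 7 numbers: the shift along the tool's x, y, z in cm, then the turn, a rotation vector about the tool's x, y, z in degrees, then the opening, from -1 (shut) to 1 (fully open). In form: [[[dx, dy, dz, wx, wy, wz, fingers], ...]]. A call has 1 to 12 rows; each row shifts and turns the commanded pose from where the row before left it, along the tool's axes as they then stand; what a row does not reach is not made up. A row lasts 1/8 s, in which the tool goes at most 62.5 mm and 10.7 degrees, less where a joint would pass 70% of its speed; a pose out of reach is approached as far as the arm can. A call is refused whole if a number of a shift passes 6.25 or a number of a turn 10.7, either way. A call with a gripper value outside its range is refused whole. The fingers move at their own pace and stop on an object; the grip force is fixed at half the most. Time passes only in rows, so rows that do not move let the fingers close. It gives the time, the measured TCP pose, the force and the opening at its end, in the units of the state.
- r.sense(): the state, without advancing time (a new reading comes with each control period).
- r.capture(name): name is "scene" or "top" or "wrist"; returns a dict with "color" (400x640x3 uint8, blue, green, red), "fx", "fy", "cx", "cy" (pixels), "rvec" (rotation vector, rad) and "tvec" (3), from world to camera coordinates, as OpenCV has them; the wrist camera has in their place "tool_from_camera" (4x4, takes a point from camera to tool coordinates, whose origin is the TCP and whose axes are the tool frame's). Camera axes: x right, y down, z forward; pixel columns grow to the right and rows downward; lengths in m; the calibration is good to about 2 mm. The wrist camera is an equidistant fisheye: a pixel r from the principal point sees the ray r / f radians off the axis. A picture is of the moment at which its call begins: read the wrist's pose just before it. There is no depth.
- r.finish_job(): hands the job in, once; it reports no verdict.
The state is a dict: "time_s": time; "joints": joint angles; "joint_velocities": joint speeds; "effort": joint torques, N m; "tcp_pos": TCP position; "ee_rot": TCP orientation; "wrist_force": force on the tool from outside, world axes, zero at the start; "moment": the same for the moment, N m; "gripper_width": opening from 0.0 (shut) to 1.0 (fully open).
Only numpy, scipy, OpenCV 4.12 (cv2) and the standard library are available. Lean on these libraries where they do the work, as an engineer would, in place of code of your own. Each camera call takes 0.05 s, during which the arm holds its last target.

## Working session

There is one attempt and no reset: what is moved stays moved. The work goes in short steps, Python scripts to look and compute and a tool call to move; the robot and the scene stay as the last step left them, time stands still between calls to the robot, and variables do not carry over. Pictures are saved under pics/ and viewed, and the job is handed in when it is done.

Besides the shell and the picture viewer there is one more tool, called after "Request:" as name([rows], argument=value, ...), one row to a line, values as JSON. move_arm: Moves the arm, as the interface text tells. Its arguments: {"type":"object","properties":{"series":{"type":"array","items":{"type":"array","items":{"type":"array","items":{"type":"number"}}}}},"required":["series"]}

```bash
mkdir -p pics; ls; cat > h.py <<'E'
import numpy as np, cv2
from station import r
def cap(n,name):
    d=r.capture(n); cv2.imwrite(f'pics/{name}.png',d['color']); np.save(f'pics/{name}.npy',{k:v for k,v in d.items()},allow_pickle=True); return d
def load(name): return np.load(f'pics/{name}.npy',allow_pickle=True).item()
def ray(d,u,v):
    R,_=cv2.Rodrigues(np.array(d['rvec'],float)); t=np.array(d['tvec'],float).ravel()
    c=-R.T@t; q=R.T@np.array([(u-d['cx'])/d['fx'],(v-d['cy'])/d['fy'],1]); return c,q/np.linalg.norm(q)
def atz(d,u,v,z):
    c,q=ray(d,u,v); return c+q*(z-c[2])/q[2]
def proj(d,p):
    R,_=cv2.Rodrigues(np.array(d['rvec'],float)); q=R@np.array(p)+np.array(d['tvec'],float).ravel()
    return np.array([d['fx']*q[0]/q[2]+d['cx'],d['fy']*q[1]/q[2]+d['cy']])
def tri(rs):
    A=np.zeros((3,3));b=np.zeros(3)
    for c,q in rs:
        P=np.eye(3)-np.outer(q,q);A+=P;b+=P@c
    p=np.linalg.solve(A,b); return p,[np.linalg.norm((np.eye(3)-np.outer(q,q))@(p-c))*1000 for c,q in rs]
def wray(d,u,v,st):
    T=np.array(d['tool_from_camera']); x=(u-d['cx'])/d['fx'];y=(v-d['cy'])/d['fy'];th=np.hypot(x,y)
    k=np.sin(th)/th if th>1e-9 else 1
    q=np.array([x*k,y*k,np.cos(th)]); R=np.array(st['ee_rot']);p=np.array(st['tcp_pos'])
    return R@T[:3,3]+p, R@T[:3,:3]@q
def wproj(d,p,st):
    T=np.array(d['tool_from_camera']);R=np.array(st['ee_rot']);q=R.T@(np.array(p)-np.array(st['tcp_pos']))
    q=T[:3,:3].T@(q-T[:3,3]); th=np.arctan2(np.hypot(q[0],q[1]),q[2]);n=q[:2]/np.hypot(q[0],q[1])
    return np.array([d['cx']+d['fx']*th*n[0],d['cy']+d['fy']*th*n[1]])
def big(name,x0,y0,x1,y1,s):
    im=cv2.imread(f'pics/{name}.png')[y0:y1,x0:x1]; cv2.imwrite(f'pics/{name}_c{x0}_{y0}.png',cv2.resize(im,None,fx=s,fy=s,interpolation=cv2.INTER_CUBIC))
E
python3 - <<'E'
from h import *
print(r.sense())
for n in ('scene','top','wrist'):
    d=cap(n,n+'0'); print(n,d['fx'],d['fy'],d['cx'],d['cy'])
    if n!='wrist': print(ray(d,d['cx'],d['cy']))
    else: print(d['tool_from_camera'])
E
```

```text
pics
{'time_s': 0.0, 'joints': array([-4.90685269e+01,  2.20892069e+01,  3.80019489e-01, -2.97151573e-02,
       -6.84118909e+01, -1.48160529e+01]), 'joint_velocities': array([-0.03930969, -0.07841705, -0.02254027,  0.09577882,  0.05260954,
       -0.03203143]), 'effort': array([ 1.14395434e-04, -3.90669465e+01,  1.87400687e+01,  4.21966419e+00,
        1.09790917e-02, -2.05854180e-04]), 'tcp_pos': array([ 0.27485903, -0.56063977,  0.22147575]), 'ee_rot': array([[-4.40007935e-01,  8.97993305e-01, -1.02011947e-03],
       [ 8.97991272e-01,  4.40009111e-01,  1.91243169e-03],
       [ 2.16621271e-03, -7.45732679e-05, -9.99997651e-01]]), 'wrist_force': array([ 0.36508424, -0.47617052,  0.17510574]), 'moment': array([-0.04920373,  0.02818532,  0.00830276]), 'gripper_width': 0.9980959801258908}
scene 375.87790863002493 375.87790863002493 316.12551374031545 196.17208906981784
(array([1.11096753, 0.80090122, 0.75628041]), array([-0.41735054, -0.73475487, -0.53474649]))
top 441.4691967475058 441.4691967475058 324.8728468233589 197.13455637501482
(array([ 0.46896274, -0.04088658,  1.3902468 ]), array([ 0.10322985,  0.00457798, -0.99464699]))
wrist 309.70691628693146 309.70691628693146 315.15338252694977 195.33961062938388
[[ 9.99999529e-01  7.82973844e-04 -5.72802107e-04 -1.02438995e-03]
 [-5.89363629e-04  9.59303360e-01  2.82376906e-01 -7.67385396e-02]
 [ 7.70584717e-04 -2.82376435e-01  9.59303370e-01 -1.61731285e-01]
 [ 0.00000000e+00  0.00000000e+00  0.00000000e+00  1.00000000e+00]]
```

View pics/scene0.png

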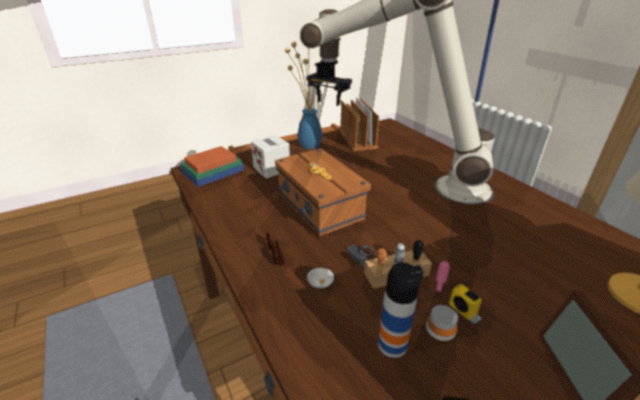

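View pics/top0.png

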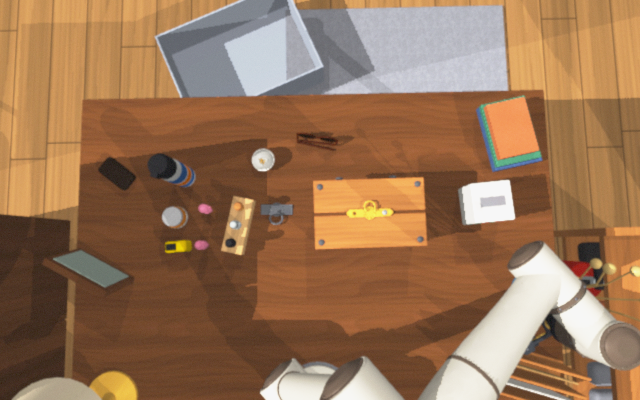

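View pics/wrist0.png

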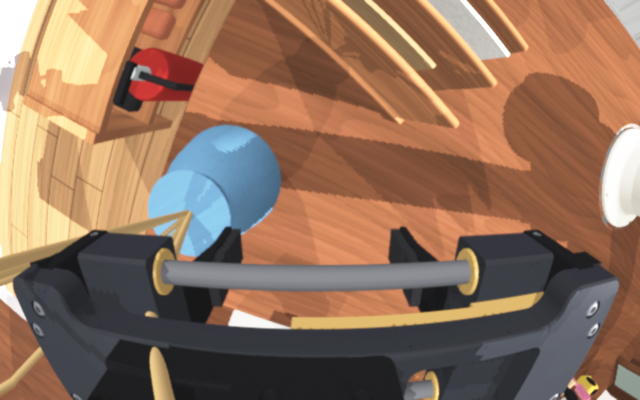

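The block is at about (238,226) in the top view, with a steel tool in its middle hole at (235,225). The chest is at (370,213). I'll enlarge both.

```bash
python3 - <<'E'
from h import *
big('top0',195,185,295,265,8); big('top0',300,165,440,255,5.7); big('scene0',350,230,450,300,8);big('scene0',265,140,385,240,6)
E
```

```text
(no output)
```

View pics/top0_c195_185.png

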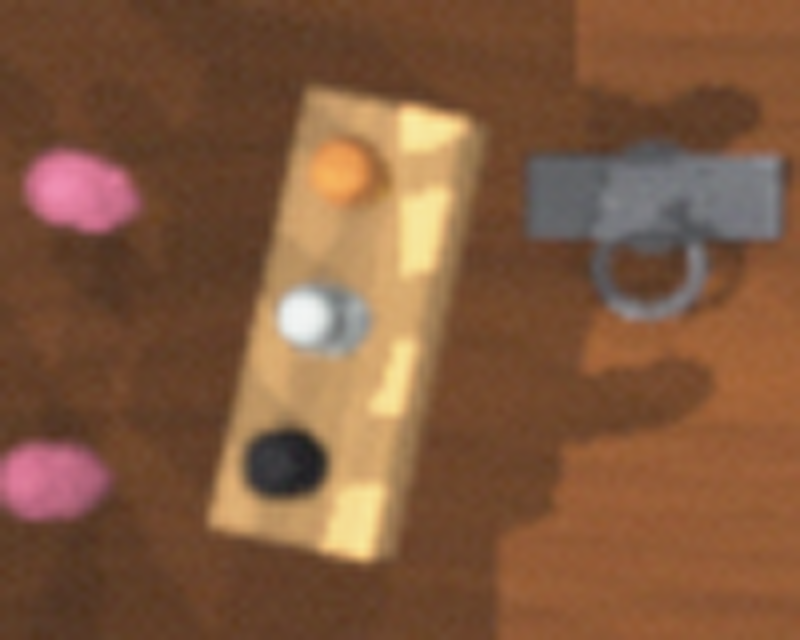

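View pics/top0_c300_165.png

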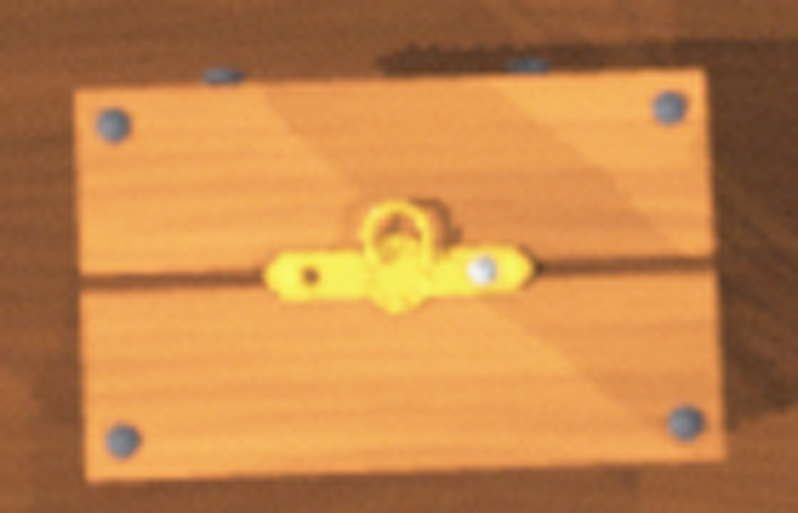

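View pics/scene0_c350_230.png

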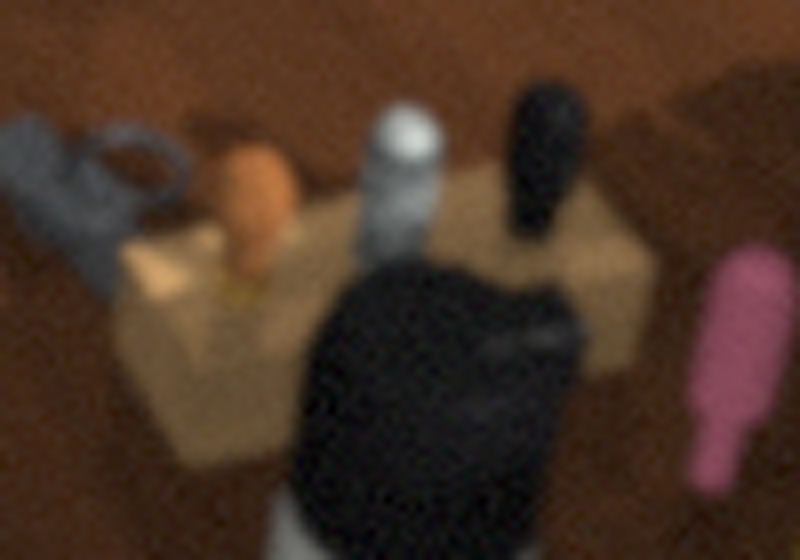

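View pics/scene0_c265_140.png

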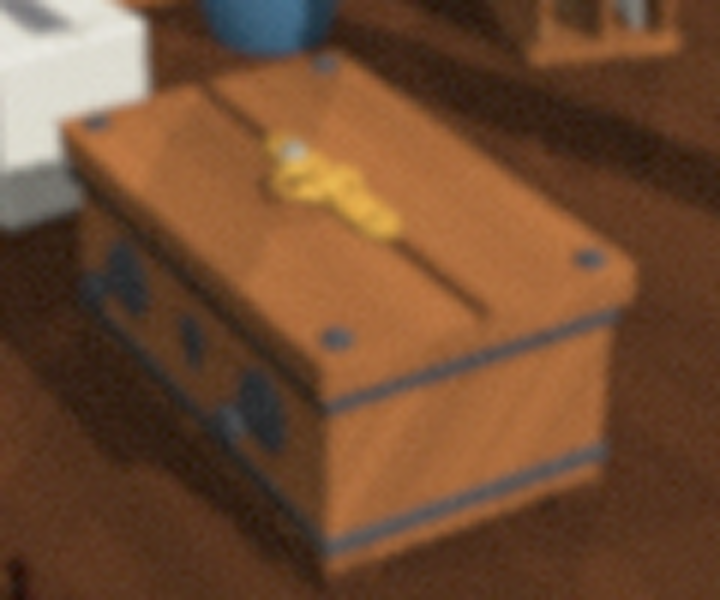

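```bash
python3 - <<'E'
from h import *
t=load('top0');s=load('scene0')
def T(x,y,x0,y0,k): return ((x+.5)/k-.5+x0,(y+.5)/k-.5+y0)
print('cap top',atz(t,*T(306,316,195,185,8),.104), tri([ray(t,*T(306,316,195,185,8)),ray(s,*T(408,132,350,230,8))]))
h=atz(t,*T(311,275,300,165,5.7),.153); w=atz(t,*T(482,270,300,165,5.7),.157)
print('hole',h,'screw',w,np.linalg.norm((w-h)[:2]), np.degrees(np.arctan2(*(h-w)[1::-1])))
for n,p in dict(a=(113,126),b=(670,107),c=(686,423),d=(122,440)).items(): print(n,atz(t,*T(*p,300,165,5.7),.157))
for n,p in dict(a=(75,90),b=(706,68),c=(726,460),d=(86,480)).items(): print(n,atz(t,*T(*p,300,165,5.7),.15))
# block top corners
P=[atz(t,*T(x,y,195,185,8),.046) for x,y in ((305,85),(485,120),(395,562),(209,525))]
print(np.array(P)); 
print('awl',atz(t,*T(343,172,195,185,8),.095),'sd',atz(t,*T(285,463,195,185,8),.1))
E
```

```text
cap top [0.52887952 0.2348377  0.104     ] (array([0.52910327, 0.23469482, 0.10376985]), [np.float64(0.2852990780586166), np.float64(0.28529907805838206)])
hole [ 0.55146237 -0.11648124  0.153     ] screw [ 0.55200927 -0.20013931  0.157     ] 0.08365984926063003 90.37455831288284
a [ 0.62681283 -0.0204037   0.157     ]
b [ 0.63076907 -0.29550375  0.157     ]
c [ 0.47540548 -0.29697335  0.157     ]
d [ 0.47243078 -0.02203497  0.157     ]
a [ 0.64613667 -0.00170405  0.15      ]
b [ 0.65087521 -0.31561518  0.15      ]
c [ 0.45705516 -0.31722121  0.15      ]
d [ 0.45330449 -0.00394681  0.15      ]
[[0.62008352 0.24786596 0.046     ]
 [0.60523245 0.17883736 0.046     ]
 [0.43800512 0.21336582 0.046     ]
 [0.4532375  0.28384479 0.046     ]]
awl [0.5820489  0.22324529 0.095     ] sd [0.47575418 0.24321941 0.1       ]
```

```bash
python3 - <<'E'
from h import *
t=load('top0');s=load('scene0')
print('can',atz(t,160,165,.232),tri([ray(t,160,165),ray(s,403,270)]))
# move plan: target TCP above block 
R0=r.sense()['ee_rot'];
tgt=np.array([.529,.235,.30]); p=np.array([.275,-.561,.223])
yaw=np.degrees(np.arctan2(.106,.02)); print('jaw yaw',yaw, 'now',np.degrees(np.arctan2(R0[1,0],R0[0,0])))
print(R0.T@(tgt-p)*100)
E
```

```text
can [0.68394448 0.40201329 0.232     ] (array([0.68490454, 0.40297182, 0.22864857]), [np.float64(0.46417678095996456), np.float64(0.4641767809601845)])
jaw yaw 79.31508759999728 now 116.10820126251205
[60.31287825 57.83673256 -7.6078304 ]
```

Request:
move_arm([
  [[0,0,-6,0,0,0,1],[0,0,-6,0,0,0,1],[4.2,4.0,0,0,0,0,1],[4.2,4.0,0,0,0,0,1],[4.2,4.0,0,0,0,0,1],[4.2,4.0,0,0,0,0,1],[4.2,4.0,0,0,0,0,1],[4.2,4.0,0,0,0,0,1],[4.2,4.0,0,0,0,0,1],[4.2,4.0,0,0,0,0,1],[0,0,0,0,0,0,1],[0,0,0,0,0,0,1]],
])

```text
time_s: 1.65
tcp_pos: [0.4144, -0.1185, 0.3424]
ee_rot: [[-0.441, 0.898, -0.001], [0.898, 0.441, -0.0], [0.0, -0.001, -1.0]]
wrist_force: [0.3, -0.9, 0.0]
gripper_width: 0.998
```

```bash
python3 - <<'E'
from h import *
st=r.sense(); d=cap('wrist','w1'); np.save('pics/w1s.npy',st,allow_pickle=True)
print(wproj(d,[.5515,-.1165,.155],st))
E
```

```text
[270.79862169 267.82875221]
```

View pics/w1.png

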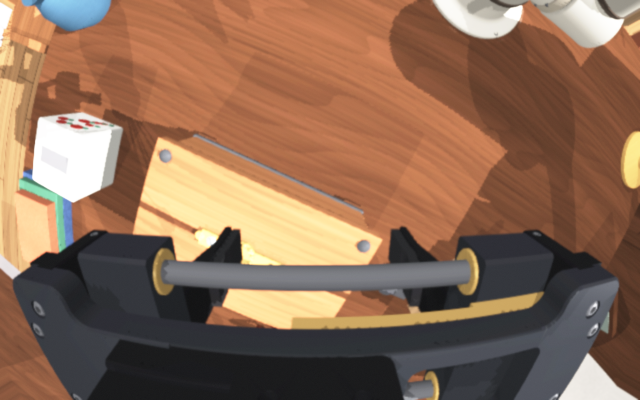

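Request:
move_arm([
  [[4.4,4.3,0,0,0,0,1],[4.4,4.3,0,0,0,0,1],[4.4,4.3,0,0,0,0,1],[4.4,4.3,0,0,0,0,1],[4.4,4.3,0,0,0,0,1],[4.4,4.3,0,0,0,0,1],[0,0,3,0,0,9.2,1],[0,0,3,0,0,9.2,1],[0,0,3,0,0,9.2,1],[0,0,3,0,0,9.2,1],[0,0,0,0,0,0,1],[0,0,0,0,0,0,1]],
])

```text
time_s: 3.2
tcp_pos: [0.5313, 0.2313, 0.2238]
ee_rot: [[0.185, 0.983, 0.002], [0.983, -0.185, 0.001], [0.001, 0.002, -1.0]]
wrist_force: [0.2, 0.3, -0.4]
gripper_width: 1.001
```

```bash
python3 - <<'E'
from h import *
st=r.sense(); d=cap('wrist','w2'); np.save('pics/w2s.npy',st,allow_pickle=True)
print(wproj(d,[.529,.2347,.106],st),wproj(d,[.529,.2347,.046],st))
E
```

```text
[318.68046019 185.86894778] [318.0486415  172.22465333]
```

View pics/w2.png

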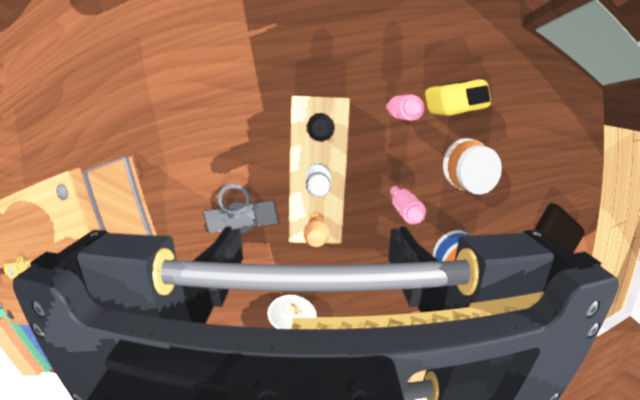

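```bash
python3 - <<'E'
from h import *
big('w2',270,90,370,250,5)
E
```

```text
(no output)
```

View pics/w2_c270_90.png

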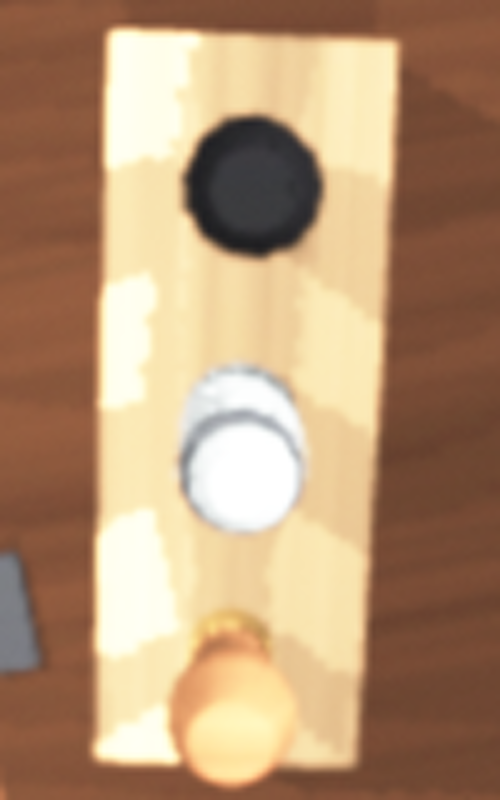

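```bash
python3 - <<'E'
from h import *
d=load('w2'); st=load('w2s')
print(st['tcp_pos'])
def wz(u,v,z):
    c,q=wray(d,u,v,st); return c+q*(z-c[2])/q[2]
cp=[]
for z in (.098,.101,.104): print(wz(270+242.5/5-.5,90+474.5/5-.5,z))
B=np.array([wz(270+(x+.5)/5-.5,90+(y+.5)/5-.5,.046) for x,y in((108,30),(400,41),(358,768),(94,760))]);print(B,B.mean(0))
a=B[0]-B[3];b=B[1]-B[2]; print([np.degrees(np.arctan2(v[1],v[0])) for v in(a,b)], np.linalg.norm(a),np.linalg.norm(B[0]-B[1]))
print('cap px dia expected', wproj(d,[.529,.2247,.101],st),wproj(d,[.529,.2447,.101],st))
E
```

```text
[0.53127288 0.23129674 0.2238291 ]
[0.52953957 0.23403316 0.098     ]
[0.52877137 0.23414565 0.101     ]
[0.52800316 0.23425814 0.104     ]
[[0.43978252 0.22179144 0.046     ]
 [0.45355875 0.2834654  0.046     ]
 [0.62020448 0.24642178 0.046     ]
 [0.60632136 0.18402688 0.046     ]] [0.52996678 0.23392638 0.046     ]
[np.float64(167.22360103604177), np.float64(167.4675121199866)] 0.17076693874303628 0.06319383950153945
cap px dia expected [308.2677014  186.40323197] [328.99486451 182.65050248]
```

Request:
move_arm([
  [[0.24,-0.23,0,0,0,2,1],[0,0,3,0,0,0,1],[0,0,3,0,0,0,1],[0,0,3,0,0,0,1],[0,0,3,0,0,0,0.6],[0,0,2.5,0,0,0,0.3],[0,0,1.2,0,0,0,0.0],[0,0,0.6,0,0,0,-0.1],[0,0,0.6,0,0,0,-0.1],[0,0,0,0,0,0,-0.1],[0,0,0,0,0,0,-0.1]],
])

```text
time_s: 4.62
tcp_pos: [0.5285, 0.235, 0.0541]
ee_rot: [[0.219, 0.976, 0.001], [0.976, -0.219, 0.001], [0.001, 0.001, -1.0]]
wrist_force: [-0.8, -0.6, 0.4]
gripper_width: 0.457
```

```bash
python3 - <<'E'
from h import *
st=r.sense(); d=cap('wrist','w3'); np.save('pics/w3s.npy',st,allow_pickle=True); print(st['tcp_pos'],st['gripper_width'])
cap('scene','s3'); big('s3',340,180,460,300,5)
E
```

```text
[0.52853478 0.23502588 0.05412733] 0.4568509368964991
```

View pics/w3.png

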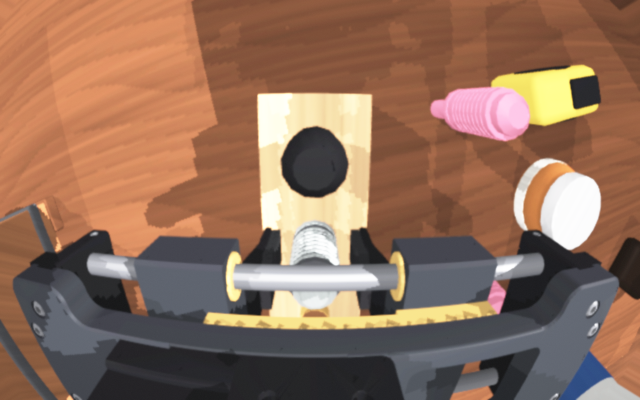

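View pics/s3_c340_180.png

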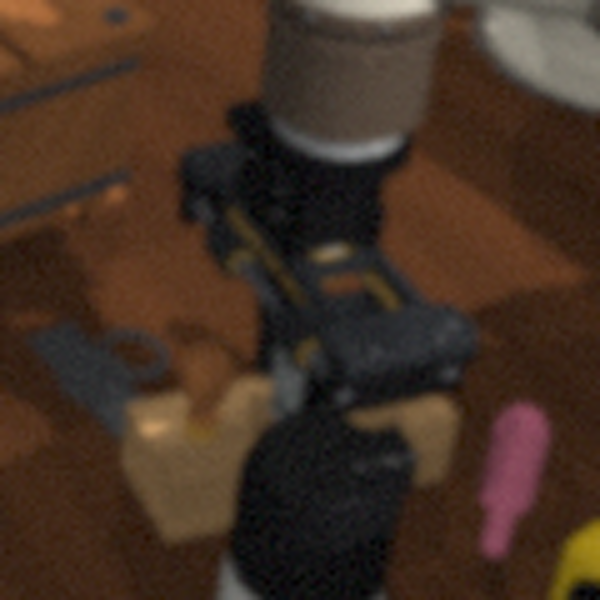

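Request:
move_arm([
  [[-0.05,0.08,0,0,0,0,-0.1],[0,0,0,0,0,0,-0.3],[0,0,0,0,0,0,-0.4],[0,0,0,0,0,0,-1],[0,0,0,0,0,0,-1],[0,0,0,0,0,0,-1],[0,0,0,0,0,0,-1]],
])

```text
time_s: 5.6
tcp_pos: [0.5289, 0.2342, 0.0535]
ee_rot: [[0.22, 0.976, 0.0], [0.976, -0.22, 0.0], [0.0, 0.0, -1.0]]
wrist_force: [1.1, 0.2, -1.1]
gripper_width: 0.28
```

Request:
move_arm([
  [[0,0,-0.5,0,0,0,-1],[0,0,-1.5,0,0,0,-1],[0,0,-3,0,0,0,-1],[0,0,-3,0,0,0,-1],[0,0,-3,0,0,0,-1],[0,0,-4,0,0,0,-1],[0,0,-4,0,0,0,-1],[0,0,-3,0,0,0,-1],[0,0,0,0,0,0,-1],[0,0,0,0,0,0,-1]],
])

```text
time_s: 6.85
tcp_pos: [0.528, 0.2337, 0.2726]
ee_rot: [[0.22, 0.976, -0.002], [0.976, -0.22, -0.0], [-0.001, -0.002, -1.0]]
wrist_force: [-0.5, 0.8, -2.8]
gripper_width: 0.278
```

```bash
python3 - <<'E'
from h import *
st=r.sense(); d=cap('wrist','w4'); np.save('pics/w4s.npy',st,allow_pickle=True); print(st['tcp_pos'],st['gripper_width'],st['wrist_force'])
cap('scene','s4'); big('s4',320,100,480,260,4)
cap('top','t4')
big('w4',250,150,390,330,4)
p=st['tcp_pos']; print(wproj(d,p-[0,0,.0475],st),wproj(d,p-[0,0,.0075],st))
E
```

```text
[0.52795811 0.23373584 0.2726148 ] 0.27849151561242647 [-0.53170042  0.75894866 -2.8244348 ]
[315.78385513 214.90174197] [315.85027702 237.67295053]
```

View pics/w4_c250_150.png

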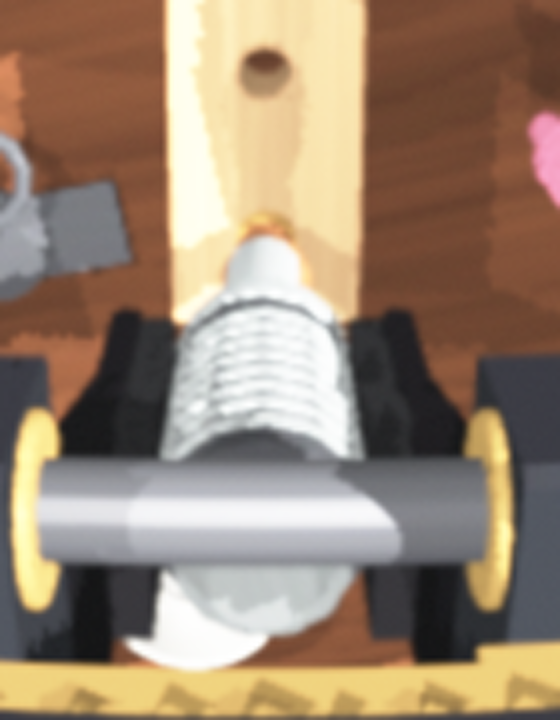

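View pics/s4_c320_100.png

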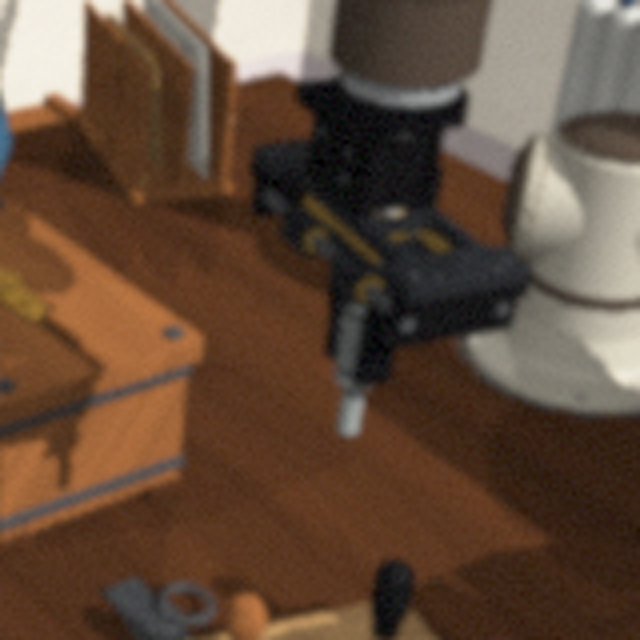

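```bash
python3 - <<'E'
from h import *
st=load('w4s');d=load('w4'); p=st['tcp_pos'];R=st['ee_rot']
im=cv2.imread('pics/w4.png'); S=5; x0,y0,x1,y1=280,190,350,300
c=cv2.resize(im[y0:y1,x0:x1],None,fx=S,fy=S,interpolation=cv2.INTER_CUBIC)
for z,rr,col in ((.0475,.0032,(0,0,255)),(.0442,.0065,(0,0,255)),(.0475-.035,.0065,(255,0,0)),(.0075,.013,(0,200,0))):
    pts=np.array([(wproj(d,p+R@np.array([rr*np.cos(a),rr*np.sin(a),z]),st)-[x0,y0]+.5)*S for a in np.linspace(0,6.3,60)],int)
    cv2.polylines(c,[pts],False,col,1)
cv2.imwrite('pics/w4o.png',c)
E
```

```text
(no output)
```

View pics/w4o.png

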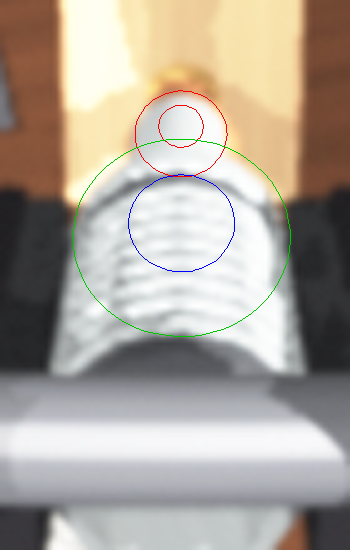

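```bash
python3 - <<'E'
from h import *
st=load('w4s');d=load('s4'); p=st['tcp_pos'];R=st['ee_rot']
im=cv2.imread('pics/s4.png'); S=10; x0,y0,x1,y1=385,160,430,220
def draw(d,im,x0,y0,x1,y1,S,pr,out):
    c=cv2.resize(im[y0:y1,x0:x1],None,fx=S,fy=S,interpolation=cv2.INTER_CUBIC); c=np.hstack([c,c.copy()]); W=(x1-x0)*S
    for z,rr,col in ((.0475,.0032,(0,0,255)),(.0442,.0065,(0,0,255)),(.0075,.013,(0,200,0)),(.0015,.0125,(255,0,0))):
        pts=np.array([(pr(p+R@np.array([rr*np.cos(a),rr*np.sin(a),z]))-[x0,y0]+.5)*S+[W,0] for a in np.linspace(0,6.3,60)],int)
        cv2.polylines(c,[pts],False,col,1)
    cv2.imwrite(out,c)
draw(d,im,x0,y0,x1,y1,S,lambda q:proj(d,q),'pics/s4o.png')
dw=load('w4');draw(dw,cv2.imread('pics/w4.png'),290,200,340,250,8,lambda q:wproj(dw,q,st),'pics/w4o2.png')
E
```

```text
(no output)
```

View pics/s4o.png

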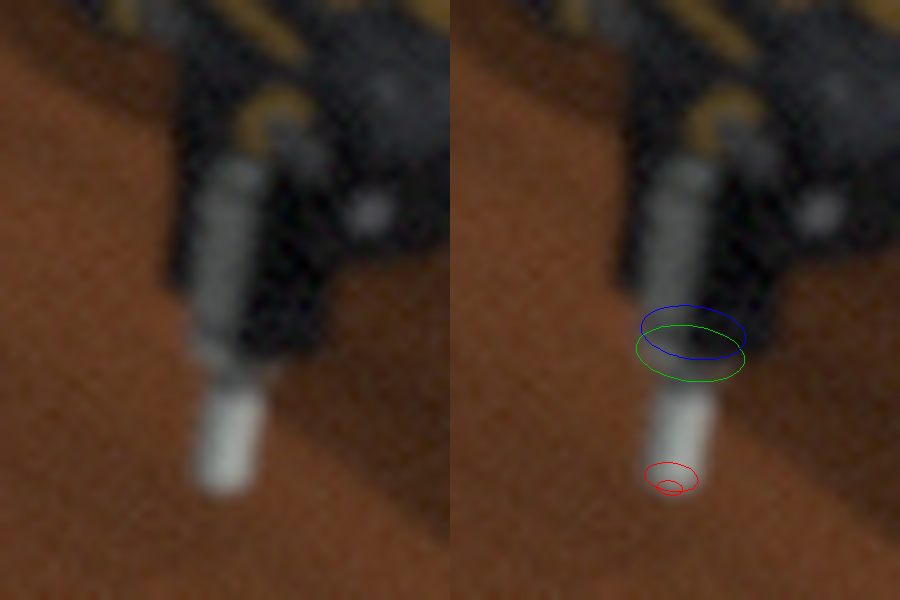

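View pics/w4o2.png

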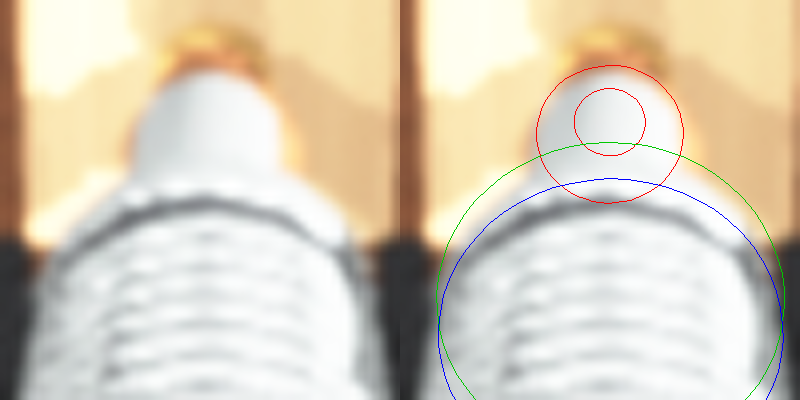

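Request:
move_arm([
  [[-2.1,0.62,0,0,0,0,-1],[-4.2,1.25,0,0,0,0,-1],[-4.2,1.25,0,0,0,0,-1],[-4.2,1.25,0,0,0,0,-1],[-4.2,1.25,0,0,0,0,-1],[-4.2,1.25,0,0,0,0,-1],[-4.2,1.25,0,0,0,0,-1],[-4.2,1.25,0,0,0,0,-1],[-2.1,0.62,0,0,0,0,-1],[0,0,0,0,0,0,-1],[0,0,0,0,0,0,-1]],
])

```text
time_s: 8.38
tcp_pos: [0.5521, -0.1158, 0.2732]
ee_rot: [[0.22, 0.975, -0.001], [0.975, -0.22, 0.0], [-0.0, -0.001, -1.0]]
wrist_force: [0.7, -0.4, -2.2]
gripper_width: 0.28
```

```bash
python3 - <<'E'
from h import *
st=r.sense(); d=cap('wrist','w5'); np.save('pics/w5s.npy',st,allow_pickle=True); print(st['tcp_pos'],st['gripper_width'],st['wrist_force'])
cap('scene','s5')
big('w5',220,120,400,260,4.4)
p=st['tcp_pos']; print(wproj(d,p-[0,0,.0475],st),wproj(d,[.5515,-.1165,.155],st),wproj(d,[.552,-.2,.157],st))
E
```

```text
[ 0.55207141 -0.11576696  0.2731684 ] 0.27994095717776774 [ 0.70910895 -0.39650361 -2.1576385 ]
[315.72938899 214.84055669] [314.70469868 188.63006933] [230.99848514 208.02638848]
```

View pics/w5_c220_120.png

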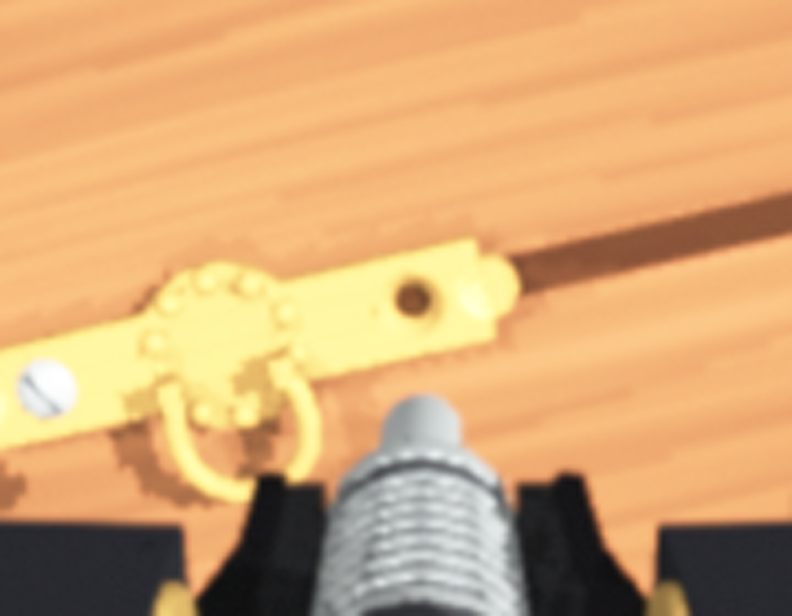

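```bash
python3 - <<'E'
from h import *
st=load('w5s');d=load('w5')
im=cv2.imread('pics/w5.png'); x0,y0,x1,y1=295,170,335,215; S=13
c=cv2.resize(im[y0:y1,x0:x1],None,fx=S,fy=S,interpolation=cv2.INTER_CUBIC); c=np.hstack([c,c.copy()])
h=np.array([.5515,-.1165,.155])
for z,rr,col in((0,.0072,(0,0,255)),(-.003,.0042,(0,255,0)),(-.005,.0042,(255,0,0))):
    pts=np.array([(wproj(d,h+[rr*np.cos(a),rr*np.sin(a),z],st)-[x0,y0]+.5)*S+[S*(x1-x0),0] for a in np.linspace(0,6.3,60)],int)
    cv2.polylines(c,[pts],False,col,1)
cv2.imwrite('pics/w5o.png',cv2.resize(c,None,fx=.75,fy=.75))
E
```

```text
(no output)
```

View pics/w5o.png

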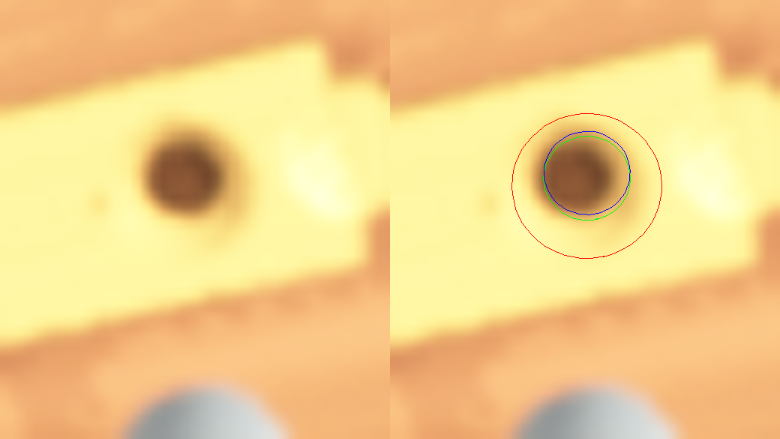

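Request:
move_arm([
  [[-0.17,-0.09,1,0,0,0,-1],[0,0,2,0,0,0,-1],[0,0,2,0,0,0,-1],[0,0,1,0,0,0,-1],[0,0,0,0,0,0,-1],[0,0,0,0,0,0,-1]],
])

```text
time_s: 9.22
tcp_pos: [0.5519, -0.117, 0.2144]
ee_rot: [[0.219, 0.976, 0.002], [0.976, -0.219, -0.0], [0.0, 0.002, -1.0]]
wrist_force: [0.9, 0.4, -1.7]
gripper_width: 0.279
```

```bash
cat > ov.py <<'E'
from h import *
import sys
def ov(name,h,L=.0475,off=(0,0),x0=285,y0=190,x1=345,y1=250,S=13,f=.5):
    st=r.sense(); d=cap('wrist',name); np.save(f'pics/{name}s.npy',st,allow_pickle=True)
    p=st['tcp_pos'];R=st['ee_rot']; print(p,st['wrist_force'],st['gripper_width'])
    c=cv2.resize(cv2.imread(f'pics/{name}.png')[y0:y1,x0:x1],None,fx=S,fy=S,interpolation=cv2.INTER_CUBIC); c=np.hstack([c,c.copy()])
    h=np.array(h)
    cir=[[h+[rr*np.cos(a),rr*np.sin(a),z] for a in np.linspace(0,6.3,60)] for z,rr in((0,.0072),(-.003,.0042))]
    cir+=[[p+R@np.array([off[0]+rr*np.cos(a),off[1]+rr*np.sin(a),z]) for a in np.linspace(0,6.3,60)] for z,rr in((L,.0032),(L-.0033,.0065))]
    for q,col in zip(cir,((0,0,255),(0,160,0),(255,0,0),(255,0,0))):
        cv2.polylines(c,[np.array([(wproj(d,x,st)-[x0,y0]+.5)*S+[S*(x1-x0),0] for x in q],int)],False,col,1)
    cv2.imwrite(f'pics/{name}o.png',cv2.resize(c,None,fx=f,fy=f,interpolation=cv2.INTER_AREA))
E
python3 -c "
from ov import *
ov('w6',[.551,-.1176,.155])"
```

```text
[ 0.55185951 -0.11701834  0.21436654] [ 0.86674251  0.41754682 -1.74172044] 0.2791663622612222
```

View pics/w6o.png

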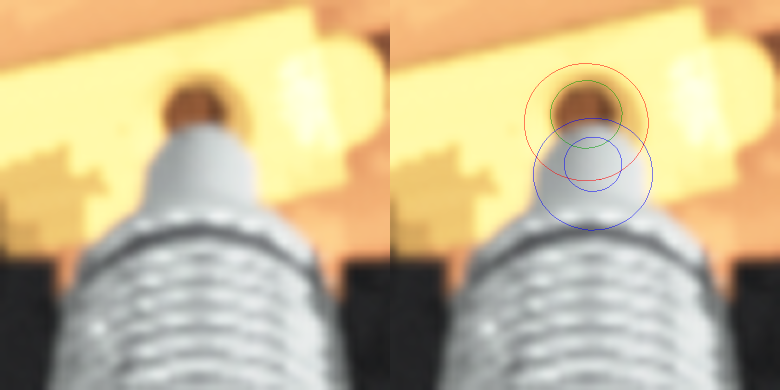

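Request:
move_arm([
  [[-0.055,-0.07,0,0,0,0,-1],[0,0,0.3,0,0,0,-1],[0,0,0.4,0,0,0,-1],[0,0,0.3,0,0,0,-1],[0,0,0.2,0,0,0,-1],[0,0,0,0,0,0,-1],[0,0,0,0,0,0,-1]],
])

```text
time_s: 10.15
tcp_pos: [0.5506, -0.1175, 0.2016]
ee_rot: [[0.22, 0.976, 0.0], [0.976, -0.22, -0.0], [-0.0, 0.0, -1.0]]
wrist_force: [0.6, -0.5, -2.0]
gripper_width: 0.279
```

```bash
python3 -c "
from ov import *
ov('w7',[.551,-.1177,.155],off=(-.0003,0))
cap('scene','s7');big('s7',280,100,380,200,6)
print(r.sense()['moment'])"
```

```text
[ 0.5505787  -0.1174697   0.20163999] [ 0.63784692 -0.53401845 -2.03403483] 0.27880821008587314
[-0.01144977 -0.03355596 -0.05648319]
```

View pics/w7o.png

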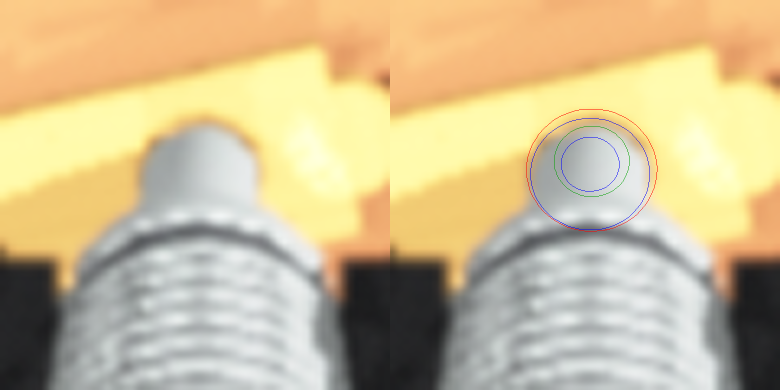

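View pics/s7_c280_100.png

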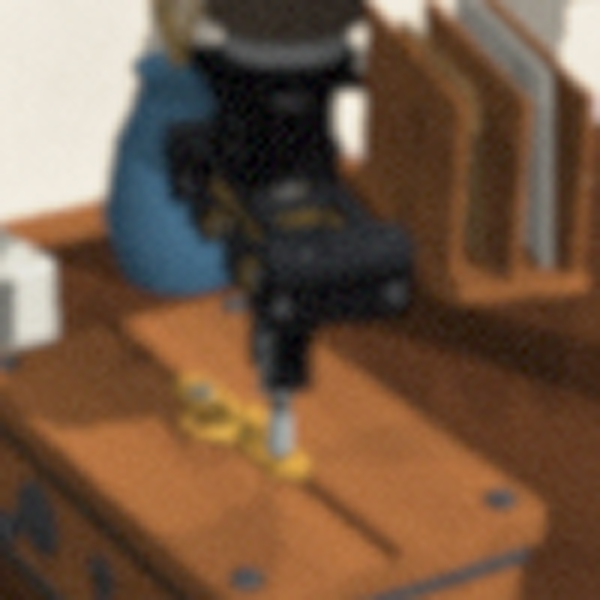

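Request:
move_arm([
  [[0,0.03,0.1,0,0,0,-1],[0,0,0.1,0,0,0,-1],[0,0,0.1,0,0,0,-1],[0,0,0,0,0,0,-1],[0,0,0,0,0,0,-1]],
])

```text
time_s: 10.88
tcp_pos: [0.5508, -0.1175, 0.1986]
ee_rot: [[0.22, 0.976, 0.0], [0.976, -0.22, -0.0], [-0.0, 0.0, -1.0]]
wrist_force: [-0.2, 0.1, -1.4]
gripper_width: 0.278
```

```bash
python3 -c "
from h import *
for i in range(3):
  s=r.sense(); print(s['tcp_pos'],s['wrist_force'],s['moment'],s['gripper_width'])"
```

```text
[ 0.55076319 -0.11751996  0.19864668] [-0.22170186  0.12830478 -1.4191488 ] [0.03627339 0.06109887 0.07028856] 0.27775187550545577
[ 0.55076319 -0.11751996  0.19864668] [-0.22170186  0.12830478 -1.4191488 ] [0.03627339 0.06109887 0.07028856] 0.27775187550545577
[ 0.55076319 -0.11751996  0.19864668] [-0.22170186  0.12830478 -1.4191488 ] [0.03627339 0.06109887 0.07028856] 0.27775187550545577
```

Request:
move_arm([
  [[0,0,0.1,0,0,0,-1],[0,0,0.1,0,0,0,-1],[0,0,0,0,0,0,-1],[0,0,0,0,0,0,-1]],
])

```text
time_s: 11.38
tcp_pos: [0.5509, -0.1175, 0.1968]
ee_rot: [[0.22, 0.976, 0.0], [0.976, -0.22, -0.0], [-0.0, 0.0, -1.0]]
wrist_force: [-1.2, 0.5, 1.0]
gripper_width: 0.278
```

```bash
python3 -c "
from ov import *
ov('w8',[.551,-.1177,.155],L=.049,off=(-.0003,0))
s=r.sense();print(s['moment'])"
```

```text
[ 0.55085112 -0.11754542  0.19679161] [-1.24051396  0.50412158  0.96458428] 0.2780779832764895
[0.13350325 0.33202076 0.05939114]
```

View pics/w8o.png

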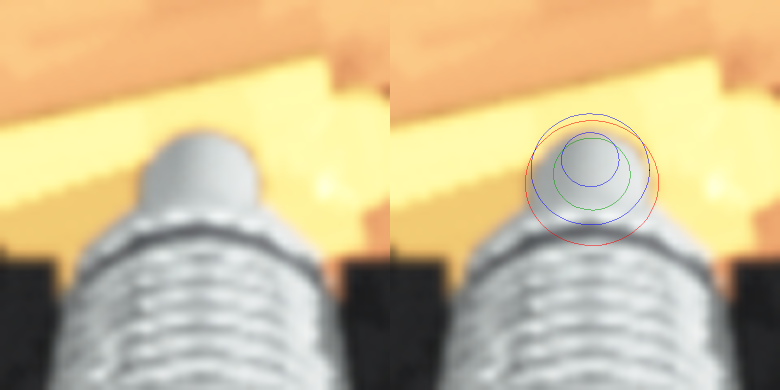

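Request:
move_arm([
  [[0,0,-0.15,0,0,0,-1],[0,-0.04,-0.05,0,0,0,-1],[0,0,0.05,0,0,0,-1],[0,0,0.1,0,0,0,-1],[0,0,0.1,0,0,0,-1],[0,0,0,0,0,0,-1],[0,0,0,0,0,0,-1]],
])

```text
time_s: 12.3
tcp_pos: [0.5506, -0.1175, 0.1963]
ee_rot: [[0.22, 0.976, 0.001], [0.976, -0.22, -0.0], [0.0, 0.001, -1.0]]
wrist_force: [0.9, 0.2, 1.9]
gripper_width: 0.278
```

```bash
python3 -c "
from h import *
s=r.sense(); print(s['tcp_pos'],s['wrist_force'],s['moment'],s['gripper_width'])"
```

```text
[ 0.55064566 -0.1174911   0.19628179] [0.87445055 0.15576675 1.89372842] [-0.11499137 -0.1700639   0.04741344] 0.27809266721922593
```

Request:
move_arm([
  [[0,0.015,0.05,0,0,0,-1],[0,0,0.05,0,0,0,-1],[0,0,0,0,0,0,-1],[0,0,0,0,0,0,-1]],
])

```text
time_s: 12.8
tcp_pos: [0.5506, -0.1175, 0.1951]
ee_rot: [[0.22, 0.976, 0.0], [0.976, -0.22, -0.0], [0.0, 0.0, -1.0]]
wrist_force: [0.1, -0.3, 2.3]
gripper_width: 0.277
```

```bash
python3 -c "
from h import *
s=r.sense(); print(s['tcp_pos'],s['wrist_force'],s['moment'],s['gripper_width'])"
```

```text
[ 0.55064554 -0.11748731  0.19514676] [ 0.06487663 -0.31708145  2.28932248] [-0.04824023 -0.12843377 -0.00370078] 0.277313750363281
```

Request:
move_arm([
  [[0,0,0.03,0,0,0,-1],[0,0,0.03,0,0,0,-1],[0,0,0.03,0,0,0,-1],[0,0,0,0,0,0,-1],[0,0,0,0,0,0,-1]],
])

```text
time_s: 13.42
tcp_pos: [0.5507, -0.1175, 0.1944]
ee_rot: [[0.22, 0.976, 0.0], [0.976, -0.22, -0.0], [-0.0, 0.0, -1.0]]
wrist_force: [-0.1, -0.0, 4.1]
gripper_width: 0.279
```

```bash
python3 -c "
from h import *
s=r.sense(); print(s['tcp_pos'],s['wrist_force'],s['moment'],s['gripper_width'])"
```

```text
[ 0.55068112 -0.11750068  0.1944069 ] [-0.13789497 -0.03994818  4.1133653 ] [ 0.05383139 -0.12488263 -0.01637982] 0.27914762565924883
```

Request:
move_arm([
  [[0,0,0.03,0,0,0,-1],[0,0,0.03,0,0,0,-1],[0,0,0.03,0,0,0,-1],[0,0,0,0,0,0,-1]],
])

```text
time_s: 13.92
tcp_pos: [0.5507, -0.1175, 0.194]
ee_rot: [[0.219, 0.976, 0.001], [0.976, -0.219, -0.0], [-0.0, 0.001, -1.0]]
wrist_force: [-0.6, 0.2, 7.1]
gripper_width: 0.282
```

```bash
python3 -c "
from h import *
s=r.sense(); print(s['tcp_pos'],s['wrist_force'],s['moment'],s['gripper_width'])"
```

```text
[ 0.55074484 -0.11750523  0.19404665] [-0.58830844  0.15594844  7.09385968] [ 0.16537853  0.11975302 -0.0004869 ] 0.28182620782138024
```

Request:
move_arm([
  [[0,0,0.03,0,0,0,-1],[0,0,0.03,0,0,0,-1],[0,0,0.03,0,0,0,-1],[0,0,0.03,0,0,0,-1],[0,0,0,0,0,0,-1]],
])

```text
time_s: 14.55
tcp_pos: [0.5508, -0.1176, 0.1937]
ee_rot: [[0.219, 0.976, 0.001], [0.976, -0.219, -0.001], [-0.0, 0.002, -1.0]]
wrist_force: [-1.3, 1.1, 9.4]
gripper_width: 0.279
```

```bash
python3 -c "
from h import *
s=r.sense(); print(s['tcp_pos'],s['wrist_force'],s['moment'],s['gripper_width'])"
```

```text
[ 0.55083422 -0.11755223  0.19367588] [-1.28164947  1.11979773  9.44533636] [ 0.38942732  0.47445826 -0.01045494] 0.2785324151836188
```

Request:
move_arm([
  [[0.007,-0.013,0.03,0,0,0,-1],[0,0,0.03,0,0,0,-1],[0,0,0.03,0,0,0,-1],[0,0,0,0,0,0,-1]],
])

```text
time_s: 15.05
tcp_pos: [0.5508, -0.1175, 0.1933]
ee_rot: [[0.219, 0.976, 0.002], [0.976, -0.219, -0.001], [-0.0, 0.002, -1.0]]
wrist_force: [-2.5, 0.4, 11.9]
gripper_width: 0.28
```

```bash
python3 -c "
from h import *
s=r.sense(); print(s['tcp_pos'],s['wrist_force'],s['moment'],s['gripper_width'])"
```

```text
[ 0.55084683 -0.11751256  0.19325879] [-2.48663874  0.35993194 11.8567998 ] [ 0.34613787  0.66074563 -0.05157428] 0.2804550241474299
```

Request:
move_arm([
  [[-0.004,-0.02,0.03,0,0,0,-1],[0,0,0.03,0,0,0,-1],[0,0,0.03,0,0,0,-1],[0,0,0,0,0,0,-1]],
])

```text
time_s: 15.55
tcp_pos: [0.5508, -0.1176, 0.1928]
ee_rot: [[0.219, 0.976, 0.003], [0.976, -0.219, -0.001], [-0.0, 0.003, -1.0]]
wrist_force: [-1.6, 2.3, 14.2]
gripper_width: 0.28
```

```bash
python3 -c "
from h import *
s=r.sense(); print(s['tcp_pos'],s['wrist_force'],s['moment'],s['gripper_width'])"
```

```text
[ 0.55083658 -0.11755581  0.19275503] [-1.6120021   2.31234777 14.19249074] [0.466896   0.80952631 0.02580661] 0.28014235002405197
```

Request:
move_arm([
  [[0.01,0,0.02,0.15,0,0,-1],[0,0,0,0,0,0,-1],[0,0,0,0,0,0,-1]],
])

```text
time_s: 15.92
tcp_pos: [0.5509, -0.1175, 0.1927]
ee_rot: [[0.219, 0.976, 0.0], [0.976, -0.219, -0.001], [-0.0, 0.0, -1.0]]
wrist_force: [-2.6, 1.1, 13.2]
gripper_width: 0.28
```

```bash
python3 -c "
from ov import *
ov('w9',[.551,-.1177,.155],L=.049,off=(-.0003,0))
s=r.sense(); print(s['tcp_pos'],s['wrist_force'],s['moment'],s['gripper_width'])"
```

```text
[ 0.55092769 -0.11753953  0.19270403] [-2.56738079  1.13846347 13.19438635] 0.28030701727088
[ 0.55096159 -0.11754637  0.19272154] [-2.51126454  1.7146119  13.25647434] [0.3685557  0.7697793  0.02170915] 0.2771335310945461
```

View pics/w9o.png

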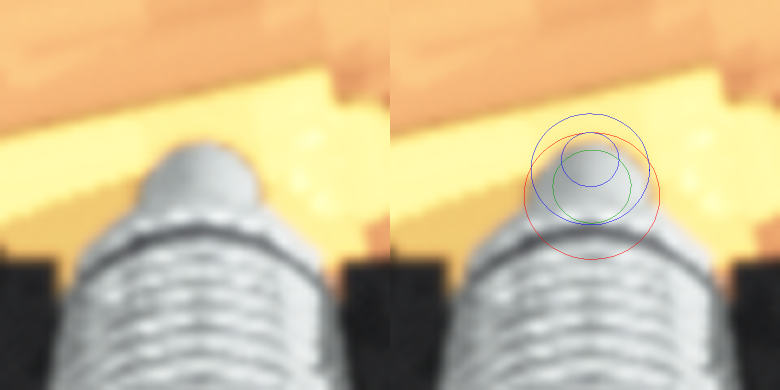

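```bash
cat > pc.py <<'E'
from h import *
def cmp(a,b):
    A=cv2.cvtColor(cv2.imread(f'pics/{a}.png'),6).astype(np.float32);B=cv2.cvtColor(cv2.imread(f'pics/{b}.png'),6).astype(np.float32)
    for n,(x0,y0,x1,y1) in dict(grip=(300,222,332,250),gripmid=(304,228,328,252)).items():
        T=A[y0:y1,x0:x1]; S=cv2.resize(B[y0-6:y1+6,x0-6:x1+6],None,fx=10,fy=10,interpolation=cv2.INTER_CUBIC);T=cv2.resize(T,None,fx=10,fy=10,interpolation=cv2.INTER_CUBIC)
        m=cv2.matchTemplate(S,T,cv2.TM_CCOEFF_NORMED);_,v,_,l=cv2.minMaxLoc(m); print(a,b,n,'dx,dy px',(l[0]-60)/10,(l[1]-60)/10,round(v,3))
E
python3 -c "
from pc import *
cmp('w6','w7');cmp('w7','w8');cmp('w7','w9');cmp('w6','w9')
st=load('w7s');d=load('w7')
for y,z in((-.0125,.0015),(-.012,-.01)):
  f=lambda dz:wproj(d,st['tcp_pos']+st['ee_rot']@np.array([0,y,z+dz]),st)
  print('px/mm up',f(-.001)-f(0),f(0))
"
```

```text
w6 w7 grip dx,dy px 0.0 0.0 0.949
w6 w7 gripmid dx,dy px 0.0 0.0 0.956
w7 w8 grip dx,dy px 0.0 0.0 0.978
w7 w8 gripmid dx,dy px 0.0 0.0 0.965
w7 w9 grip dx,dy px 0.0 0.0 0.958
w7 w9 gripmid dx,dy px 0.1 0.1 0.934
w6 w9 grip dx,dy px 0.0 0.0 0.931
w6 w9 gripmid dx,dy px 0.1 0.1 0.937
px/mm up [0.00391504 0.64617528] [315.89211032 221.85838795]
px/mm up [0.00440031 0.73680645] [315.93828708 230.59608274]
```

Request:
move_arm([
  [[0.008,-0.025,0.03,0,0,0,-1],[0,0,0.03,0,0,0,-1],[0,0,0,0,0,0,-1],[0,0,0,0,0,0,-1]],
])

```text
time_s: 16.48
tcp_pos: [0.5509, -0.1175, 0.1924]
ee_rot: [[0.219, 0.976, 0.001], [0.976, -0.219, -0.001], [-0.001, 0.001, -1.0]]
wrist_force: [-2.0, 1.1, 13.9]
gripper_width: 0.278
```

```bash
python3 -c "
from h import *
s=r.sense(); print(s['tcp_pos'],s['wrist_force'],s['moment'],s['gripper_width'],s['ee_rot'][:,2])"
```

```text
[ 0.550914   -0.11751431  0.19235672] [-1.97729194  1.07589628 13.90654891] [ 0.25128866  0.77077845 -0.03327831] 0.2779868906048087 [ 8.15837986e-04 -8.20203871e-04 -9.99999331e-01]
```

Request:
move_arm([
  [[0.008,-0.02,0.03,0,0,0,-1],[0,0,0.03,0,0,0,-1],[0,0,0.03,0,0,0,-1],[0,0,0,0,0,0,-1],[0,0,0,0,0,0,-1]],
])

```text
time_s: 17.1
tcp_pos: [0.5509, -0.1175, 0.1919]
ee_rot: [[0.219, 0.976, 0.001], [0.976, -0.219, -0.001], [-0.001, 0.002, -1.0]]
wrist_force: [-3.2, 0.1, 15.0]
gripper_width: 0.28
```

```bash
python3 -c "
from h import *
s=r.sense(); print(s['tcp_pos'],s['wrist_force'],s['moment'],s['gripper_width'],s['ee_rot'][:,2])"
```

```text
[ 0.55088089 -0.11753706  0.19186152] [-3.23266064  0.08158498 14.98061513] [2.68339576e-01 8.69778686e-01 7.77728948e-04] 0.27982811503558586 [ 0.00135364 -0.0011     -0.99999848]
```

Request:
move_arm([
  [[0,-0.03,0.03,0.08,0.05,0,-1],[0,0,0.03,0,0,0,-1],[0,0,0.02,0,0,0,-1],[0,0,0,0,0,0,-1],[0,0,0,0,0,0,-1]],
])

```text
time_s: 17.73
tcp_pos: [0.5509, -0.1175, 0.1915]
ee_rot: [[0.218, 0.976, 0.001], [0.976, -0.218, -0.0], [0.0, 0.001, -1.0]]
wrist_force: [-3.2, 0.5, 15.9]
gripper_width: 0.283
```

```bash
python3 -c "
from h import *
s=r.sense(); print(s['tcp_pos'],s['wrist_force'],s['moment'],s['gripper_width'],s['ee_rot'][:,2])"
```

```text
[ 0.55091019 -0.11753741  0.1914687 ] [-3.16189954  0.53425762 15.88566814] [ 0.2514675   0.84405174 -0.03981874] 0.28319090894803933 [ 1.03192723e-03 -2.14234013e-04 -9.99999445e-01]
```

Request:
move_arm([
  [[0,-0.03,0.03,0.05,0,0,-1],[0,0,0.03,0,0,0,-1],[0,0,0,0,0,0,-1],[0,0,0,0,0,0,-1],[0,0,0,0,0,0,-1],[0,0,0,0,0,0,-1]],
])

```text
time_s: 18.48
tcp_pos: [0.5509, -0.1176, 0.1912]
ee_rot: [[0.218, 0.976, 0.001], [0.976, -0.218, -0.0], [0.0, 0.001, -1.0]]
wrist_force: [-2.2, 1.1, 17.6]
gripper_width: 0.279
```

```bash
python3 -c "
from ov import *
ov('w10',[.551,-.1177,.155],L=.049,off=(-.0003,0))
from pc import cmp
cmp('w7','w10')
s=r.sense(); print(s['tcp_pos'],s['wrist_force'],s['moment'],s['gripper_width'],s['ee_rot'][:,2])"
```

```text
[ 0.55089058 -0.11755115  0.19120066] [-2.19083404  1.06011365 17.62476996] 0.2786948697045903
w7 w10 grip dx,dy px -0.1 0.1 0.946
w7 w10 gripmid dx,dy px 0.1 0.1 0.929
[ 0.55087117 -0.11752941  0.19115766] [-2.29888478  0.08288638 17.21344258] [ 0.24746534  0.78396462 -0.00133276] 0.2829196321258011 [ 9.05133817e-04 -2.05784238e-04 -9.99999569e-01]
```

Request:
move_arm([
  [[0,0,0,0,0,0,-1],[0,0,0,0,0,0,-1],[-0.004,0.015,-0.08,-0.03,0,0,-1],[-0.004,0.015,-0.08,-0.03,0,0,-1],[-0.004,0.015,-0.08,-0.03,0,0,-1],[-0.004,0.015,-0.08,-0.03,0,0,-1]],
])

```text
time_s: 19.27
tcp_pos: [0.5507, -0.1175, 0.1921]
ee_rot: [[0.219, 0.976, 0.0], [0.976, -0.219, 0.001], [0.001, 0.0, -1.0]]
wrist_force: [0.0, -0.7, 7.5]
gripper_width: 0.281
```

```bash
python3 -c "
from h import *
s=r.sense(); print(s['tcp_pos'],s['wrist_force'],s['moment'],s['gripper_width'],s['ee_rot'][:,2])"
```

```text
[ 0.55071123 -0.11748625  0.19209491] [ 5.90503752e-03 -6.74938125e-01  7.45656125e+00] [-0.0836367   0.05820209 -0.02328798] 0.28086738405607087 [ 4.96850631e-04  5.53877832e-04 -9.99999723e-01]
```

Request:
move_arm([
  [[-0.003,0.015,-0.08,-0.03,0,0,-1],[-0.003,0.015,-0.08,-0.03,0,0,-1],[-0.003,0.015,-0.08,-0.03,0,0,-1],[0,0,0,0,0,0,-1]],
])

```text
time_s: 19.77
tcp_pos: [0.5506, -0.1175, 0.1928]
ee_rot: [[0.22, 0.976, -0.0], [0.976, -0.22, 0.001], [0.001, -0.0, -1.0]]
wrist_force: [2.0, -1.2, 3.2]
gripper_width: 0.28
```

```bash
python3 -c "
from h import *
s=r.sense(); print(s['tcp_pos'],s['wrist_force'],s['moment'],s['gripper_width'],s['ee_rot'][:,2])"
```

```text
[ 0.55058311 -0.11748543  0.19281955] [ 1.96018079 -1.21073027  3.21121275] [-0.28903532 -0.54046402 -0.00966204] 0.27981569184448435 [-1.44622964e-04  9.11950544e-04 -9.99999574e-01]
```

Request:
move_arm([
  [[-0.01,0.035,-0.05,-0.04,-0.05,0,-1],[0,0.01,-0.08,0,0,0,-1],[0,0,-0.08,0,0,0,-1],[0,0,0,0,0,0,-1]],
])

```text
time_s: 20.27
tcp_pos: [0.5506, -0.1175, 0.1947]
ee_rot: [[0.22, 0.976, -0.001], [0.976, -0.22, 0.0], [0.0, -0.001, -1.0]]
wrist_force: [1.7, -0.3, 2.0]
gripper_width: 0.28
```

```bash
python3 -c "
from h import *
s=r.sense(); print(s['tcp_pos'],s['wrist_force'],s['moment'],s['gripper_width'],s['ee_rot'][:,2])"
```

```text
[ 0.55061601 -0.11747288  0.19470196] [ 1.72637956 -0.34963144  2.03866286] [-0.1099634  -0.48594564  0.02046298] 0.2797662451456382 [-6.57819901e-04  2.93201750e-04 -9.99999741e-01]
```

Request:
move_arm([
  [[-0.004,0.025,-0.08,-0.04,0,0,-1],[0,0,-0.1,0,0,0,-1],[0,0,-0.1,0,0,0,-1],[0,0,-0.1,0,0,0,-1],[0,0,-0.1,0,0,0,-1],[0,0,-0.2,0,0,0,-1],[0,0,-0.4,0,0,0,-1],[0,0,-1,0,0,0,-1],[0,0,-2,0,0,0,-1],[0,0,-2.5,0,0,0,-1],[0,0,-1.5,0,0,0,-1],[0,0,0,0,0,0,-1]],
])

```text
time_s: 21.78
tcp_pos: [0.5513, -0.1176, 0.277]
ee_rot: [[0.22, 0.976, 0.003], [0.976, -0.22, 0.0], [0.001, 0.003, -1.0]]
wrist_force: [0.6, 1.2, -2.3]
gripper_width: 0.277
```

```bash
python3 -c "
from ov import *
ov('w11',[.551,-.1177,.155],off=(-.0003,0))
big('w11',220,120,400,260,4.4)
from pc import cmp
cmp('w5','w11')
s=r.sense(); print(s['time_s'],s['tcp_pos'],s['wrist_force'],s['moment'],s['gripper_width'],s['ee_rot'])"
```

```text
[ 0.55132589 -0.11764156  0.27700327] [ 0.5954539   1.15354781 -2.28420598] 0.2771923629305569
w5 w11 grip dx,dy px 0.1 0.0 0.974
w5 w11 gripmid dx,dy px 0.0 0.0 0.962
21.825 [ 0.55068551 -0.11751572  0.27562514] [-0.02529289  0.6322957  -3.53398054] [-0.01943244 -0.0675247  -0.00163365] 0.27745613969015914 [[ 2.19787204e-01  9.75547788e-01  3.14681023e-04]
 [ 9.75547678e-01 -2.19787342e-01  5.01627263e-04]
 [ 5.58524272e-04  1.96735088e-04 -9.99999825e-01]]
```

View pics/w11_c220_120.png

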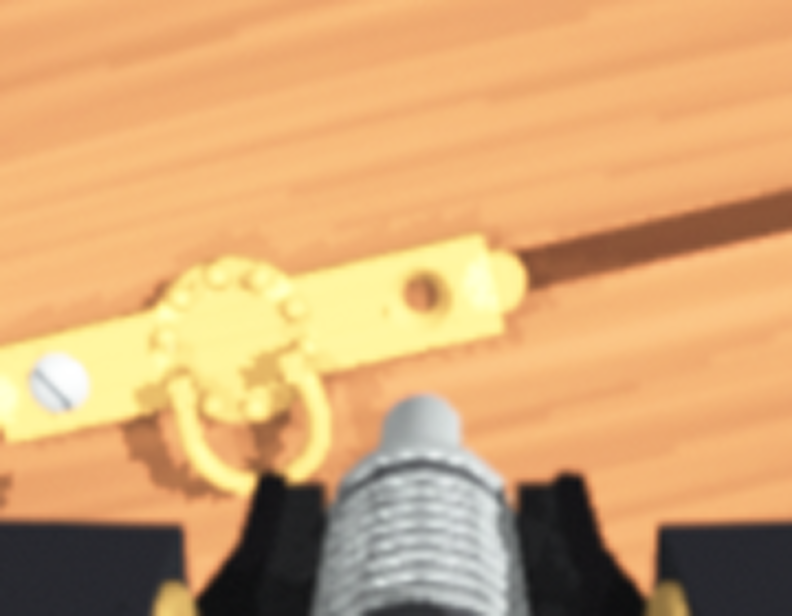

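Request:
move_arm([
  [[2.1,-0.62,0,0,0,0,-1],[4.2,-1.23,0,0,0,0,-1],[4.2,-1.23,0,0,0,0,-1],[4.2,-1.23,0,0,0,0,-1],[4.2,-1.23,0,0,0,0,-1],[4.2,-1.23,0,0,0,0,-1],[4.2,-1.23,0,0,0,0,-1],[4.2,-1.23,0,0,0,0,-1],[2.3,-0.62,0,0,0,0,-1],[0,0,0,0,0,0,-1],[0,0,0,0,0,0,-1]],
])

```text
time_s: 23.2
tcp_pos: [0.5288, 0.233, 0.275]
ee_rot: [[0.22, 0.975, -0.001], [0.975, -0.22, -0.001], [-0.001, -0.001, -1.0]]
wrist_force: [0.4, -0.0, -1.0]
gripper_width: 0.283
```

```bash
python3 -c "
from h import *
s=r.sense(); print(s['time_s'],s['tcp_pos'],s['ee_rot'][:,2])
d=s['tcp_pos']; e=np.array([.5289,.2342,.0535])-d; print(s['ee_rot'].T@e*100)"
```

```text
23.2 [0.52879038 0.23295458 0.27504608] [-0.00106569 -0.00109884 -0.99999883]
[1.52844024e-01 9.56167220e-04 2.21544340e+01]
```

Request:
move_arm([
  [[0.13,0,1.5,0,0,0,-1],[0,0,3,0,0,0,-1],[0,0,3.5,0,0,0,-1],[0,0,3.5,0,0,0,-1],[0,0,3,0,0,0,-1],[0,0,1.5,0,0,0,-1],[0,0,0.8,0,0,0,-1],[0,0,0,0,0,0,-1],[0,0,0,0,0,0,-1]],
])

```text
time_s: 24.32
tcp_pos: [0.53, 0.2354, 0.1088]
ee_rot: [[0.219, 0.976, 0.002], [0.976, -0.219, 0.001], [0.002, 0.002, -1.0]]
wrist_force: [-0.3, -0.1, -1.7]
gripper_width: 0.278
```

```bash
python3 -c "
from h import *
s=r.sense(); print(s['time_s'],s['tcp_pos'],s['ee_rot'][:,2],s['wrist_force'])
cap('wrist','w12'); big('w12',250,120,390,260,5)
d=s['tcp_pos']; e=np.array([.5289,.2342,.0535])-d; print(s['ee_rot'].T@e*100)"
```

```text
24.325 [0.5300265  0.2354395  0.10879522] [ 0.00218598  0.00127566 -0.9999968 ] [-0.28975856 -0.10495879 -1.67480719]
[-0.15518208 -0.09295005  5.52909951]
```

View pics/w12_c250_120.png

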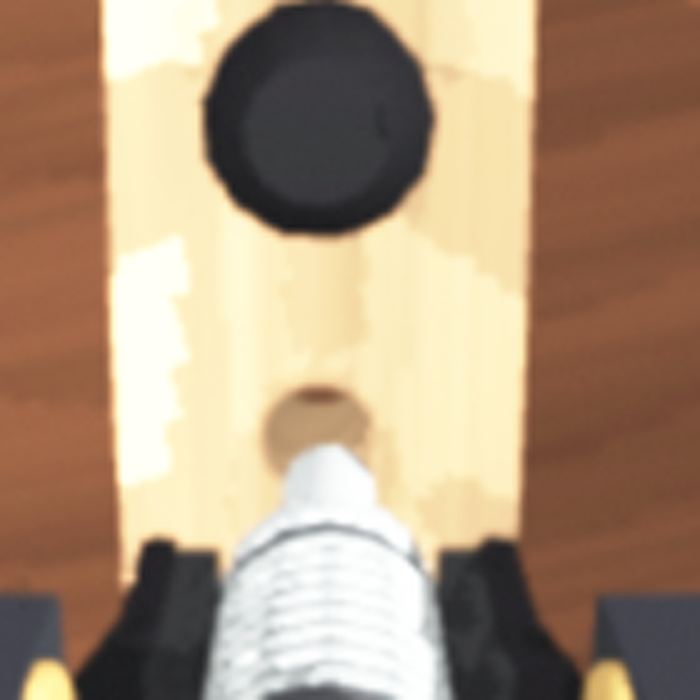

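Request:
move_arm([
  [[-0.15,-0.08,0,0,0,0,-1],[0,0,0.3,0,0,0,-1],[0,0,0.3,0,0,0,-1],[0,0,0,0,0,0,-1],[0,0,0,0,0,0,-1]],
])

```text
time_s: 25.0
tcp_pos: [0.5282, 0.2337, 0.1016]
ee_rot: [[0.22, 0.976, 0.0], [0.976, -0.22, -0.0], [-0.0, 0.0, -1.0]]
wrist_force: [0.3, -0.0, -1.9]
gripper_width: 0.281
```

```bash
python3 -c "
from h import *
s=r.sense(); print(s['time_s'],s['tcp_pos'],s['ee_rot'][:,2],s['wrist_force'])
cap('wrist','w13'); big('w13',270,160,370,260,6)
d=s['tcp_pos']; e=np.array([.5289,.2342,.0535])-d; print(s['ee_rot'].T@e*100)"
```

```text
25.0 [0.52824722 0.23372775 0.10155798] [ 1.21382417e-04 -1.57608653e-04 -9.99999980e-01] [ 0.31636108 -0.03814715 -1.92864331]
[0.0610131  0.05258363 4.80579837]
```

View pics/w13_c270_160.png

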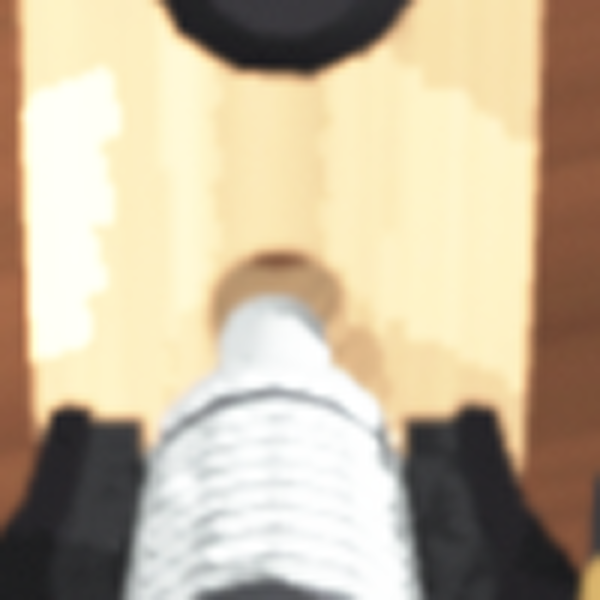

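Request:
move_arm([
  [[0.05,0.05,0.2,0,0,0,-1],[0,0,0.3,0,0,0,-1],[0,0,0.5,0,0,0,-1],[0,0,0.5,0,0,0,-1],[0,0,0,0,0,0,-1]],
])

```text
time_s: 25.68
tcp_pos: [0.5285, 0.2338, 0.0859]
ee_rot: [[0.22, 0.976, -0.001], [0.976, -0.22, -0.001], [-0.001, -0.001, -1.0]]
wrist_force: [-0.5, 0.3, -2.3]
gripper_width: 0.278
```

```bash
python3 -c "
from h import *
s=r.sense(); print(s['time_s'],s['tcp_pos'],s['ee_rot'][:,2],s['wrist_force'])
d=s['tcp_pos']; e=np.array([.5289,.2342,.0535])-d; print(s['ee_rot'].T@e*100)"
```

```text
25.675 [0.52845346 0.23381481 0.0859218 ] [-1.00009521e-03 -9.09703131e-04 -9.99999086e-01] [-0.46951955  0.26973767 -2.26011223]
[0.05097591 0.03761813 3.24209702]
```

In the hole without contact. Lowering on.

Request:
move_arm([
  [[0.03,0.03,0.5,0,0,0,-1],[0,0,0.6,0,0,0,-1],[0,0,0.6,0,0,0,-1],[0,0,0.6,0,0,0,-1],[0,0,0.4,0,0,0,-1],[0,0,0.3,0,0,0,-1],[0,0,0,0,0,0,-1]],
])

```text
time_s: 26.55
tcp_pos: [0.5291, 0.2342, 0.0564]
ee_rot: [[0.22, 0.976, -0.0], [0.976, -0.22, -0.0], [-0.0, -0.0, -1.0]]
wrist_force: [0.6, -0.4, -2.2]
gripper_width: 0.282
```

```bash
python3 -c "
from h import *
s=r.sense(); print(s['time_s'],s['tcp_pos'],s['ee_rot'][:,2],s['wrist_force'])
d=s['tcp_pos']; e=np.array([.5289,.2342,.0535])-d; print(s['ee_rot'].T@e*100)"
```

```text
26.55 [0.52908193 0.23423831 0.05641941] [-1.55471461e-04 -3.08656276e-04 -9.99999940e-01] [ 0.60575885 -0.38152907 -2.22077563]
[-0.00763435 -0.0168838   0.29194482]
```

Request:
move_arm([
  [[0,0,0.1,0,0,0,-1],[0,0,0.1,0,0,0,-1],[0,0,0.1,0,0,0,-1],[0,0,0,0,0,0,-1],[0,0,0,0,0,0,-1]],
])

```text
time_s: 27.18
tcp_pos: [0.5292, 0.2343, 0.0537]
ee_rot: [[0.22, 0.976, 0.0], [0.976, -0.22, -0.0], [0.0, 0.0, -1.0]]
wrist_force: [-1.5, -0.4, -2.1]
gripper_width: 0.282
```

```bash
python3 -c "
from h import *
s=r.sense(); print(s['time_s'],s['tcp_pos'],s['ee_rot'][:,2],s['wrist_force'])"
```

```text
27.175 [0.52917939 0.23431088 0.05366798] [ 2.05310974e-04 -2.99111851e-05 -9.99999978e-01] [-1.53999185 -0.43497491 -2.09602707]
```

Request:
move_arm([
  [[0,-0.02,0.05,0,0,0,-1],[0,0,0,0,0,0,-1],[0,0,0,0,0,0,-1]],
])

```text
time_s: 27.55
tcp_pos: [0.5292, 0.2344, 0.0536]
ee_rot: [[0.219, 0.976, 0.001], [0.976, -0.219, 0.0], [0.0, 0.001, -1.0]]
wrist_force: [-0.1, -1.5, 2.4]
gripper_width: 0.281
```

```bash
python3 -c "
from h import *
s=r.sense(); print(s['time_s'],s['tcp_pos'],s['ee_rot'][:,2],s['wrist_force'])"
```

```text
27.55 [0.5291833  0.2343562  0.05355221] [ 6.90700023e-04  6.23809943e-05 -9.99999760e-01] [-0.14260071 -1.53330734  2.35123595]
```

Seated (the force now points up at about 4 N). I'll release gradually.

Request:
move_arm([
  [[0,0,-0.03,0,0,0,-0.4],[0,0,0,0,0,0,-0.3],[0,0,0,0,0,0,-0.2],[0,0,0,0,0,0,-0.1],[0,0,0,0,0,0,0],[0,0,0,0,0,0,0]],
])

```text
time_s: 28.3
tcp_pos: [0.529, 0.2344, 0.0534]
ee_rot: [[0.22, 0.976, 0.0], [0.976, -0.22, -0.0], [0.0, 0.0, -1.0]]
wrist_force: [0.2, 0.7, 0.3]
gripper_width: 0.49
```

```bash
python3 -c "
from h import *
s=r.sense(); print(s['time_s'],s['tcp_pos'],s['wrist_force'],s['gripper_width'])
cap('wrist','w14'); big('w14',220,160,410,320,4)"
```

```text
28.3 [0.52896862 0.23436733 0.05341639] [0.2131867  0.71538907 0.32113349] 0.4903690132621214
```

View pics/w14_c220_160.png

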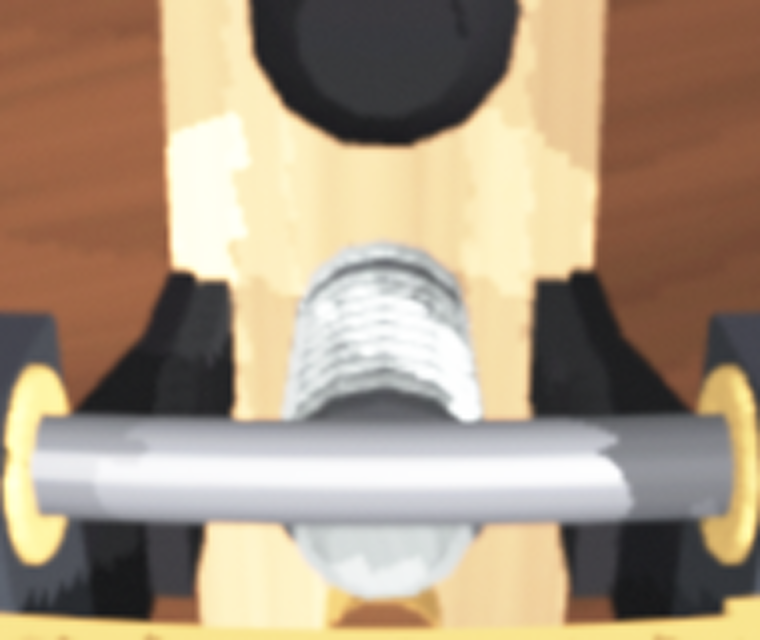

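The punch stands upright between the open pads, with clearance on both sides. I'll open fully and go straight up.

Request:
move_arm([
  [[0,0,0,0,0,0,0.3],[0,0,-1,0,0,0,0.5],[0,0,-2.5,0,0,0,0.6],[0,0,-3.5,0,0,0,0.8],[0,0,-4,0,0,0,1],[0,0,-4,0,0,0,1],[0,0,-4,0,0,0,1],[0,0,-2,0,0,0,1],[0,0,0,0,0,0,1],[0,0,0,0,0,0,1]],
])

```text
time_s: 29.6
tcp_pos: [0.5283, 0.234, 0.2625]
ee_rot: [[0.22, 0.976, -0.002], [0.976, -0.22, -0.001], [-0.001, -0.001, -1.0]]
wrist_force: [-0.1, 0.3, -0.5]
gripper_width: 1.0
```

```bash
python3 -c "
from h import *
s=r.sense(); print(s['time_s'],s['tcp_pos'],s['wrist_force'],s['gripper_width'])
cap('wrist','w15'); big('w15',220,100,400,250,4)
cap('scene','s15');big('s15',350,230,450,300,8)"
```

```text
29.6 [0.52827322 0.23402309 0.26246236] [-0.10110798  0.30394928 -0.48304334] 1.000073606762352
```

View pics/w15_c220_100.png

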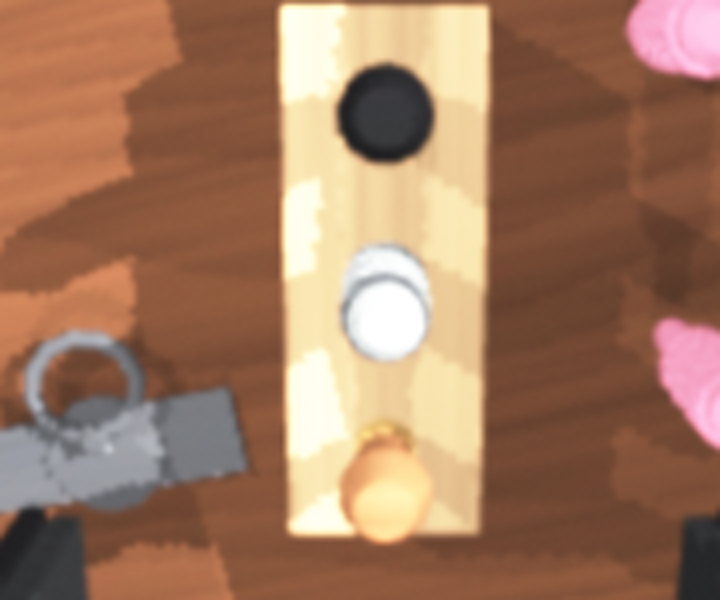

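View pics/s15_c350_230.png

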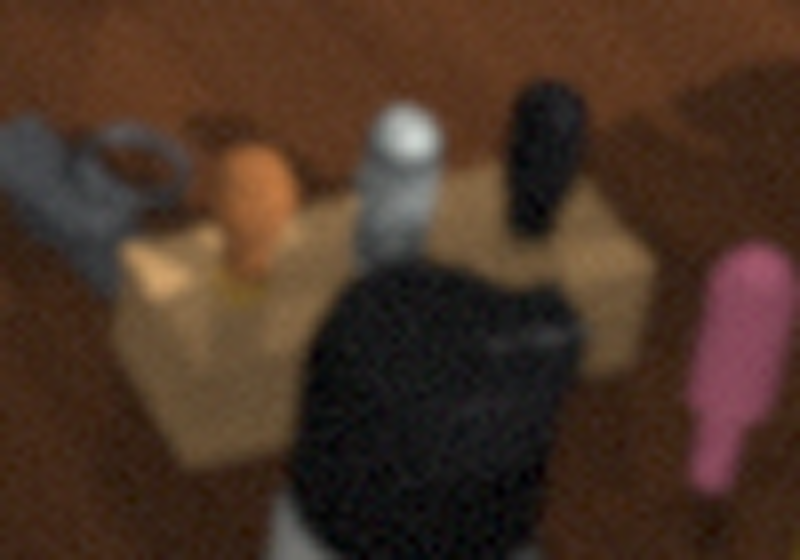

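The scene view of the block looks the same as at the start, with the punch upright in the middle hole. Handing in.

```bash
python3 -c "
from station import r
print(r.finish_job())"
```

```text
the job is handed in; nothing more can be done
None
```

The job is handed in: the dot is pressed, and the punch is back upright in the block's middle hole. The arm was clear above it, with the gripper open, at 29.6 s of the 54 s allowed.

- **Press:** I seated the nose in the open hole and pushed in small steps to about 18.5–19 N, allowing for the punch's weight. I held it there for about 0.75 s, then lifted it straight out. The punch did not slip in the grip.
- **Depth, estimated at about 2 mm:** I could not see or measure the dot directly. The push force points to 2 mm, and the point where the load came off on lifting points to about 2.1 mm. During the push, reading depth straight from how far the tool had travelled disagreed: it gave about 1.2 mm more than the force did. I put that down to springiness at the contact and trusted the force.
- **Side load:** The first light touch was slightly off-centre, with about 1.2 N sideways. I lifted the punch 2 mm, shifted it and seated it again. Sideways force still reached about 3 N near full push and about 2 N on the way out, and tilt stayed under about 0.2°.
- **Last look:** The scene view of the block and the punch matched the first picture. The other two tools had not moved, and I saw nothing else disturbed.

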